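Book the tape measure back in at the tool library

ROBOT

A 6-joint arm with a two-finger parallel gripper is mounted at the origin on the work surface. World frame = base frame: x ahead of the robot, y to its left, z up, the work surface at z = 0. Lengths are in mm, angles in degrees, forces in N, time in s.
With the tool pointing down it reaches from about 350 to 850 mm from the base axis. Payload 8.1 kg.
Tool frame: the origin (TCP) lies between the finger pads; the fingertips stand 11 mm ahead of it and the grasp point (between the pads) lies 8 mm behind it; z points along the fingers, y is the line along which they close (so a half turn about z gives the same grasp; the last joint's range is limited). The gripper opens to 85 mm and grips with 20 to 120 N. Pads are 22 mm wide; open, the fingers measure 114 mm over their backs; the gripper's body (76 mm by 85 mm) begins 54 mm behind the grasp point. The pads swing forward as they close: fully open they stand 13 mm farther back than shut.
Start: joints at [-75.31, 7.471, 85.268, -0, 87.261, -4.893], TCP at [201.13, -565.289, 242.292] pointing down, gripper open.
Joint ranges: [-169.43, 169.43], [-51.17, 129.36], [1.28, 143.12], [-76.62, 256.62], [0, 156.53], [-152.29, 152.29]. Speed limits (degrees/s): [136.94, 136.94, 159.86, 180, 180, 180].

INTERFACE

Orientations are given as [roll, pitch, yaw] about the fixed x, y, z axes, in that order (R = Rz(yaw) Ry(pitch) Rx(roll)).
In Python, from bench import r, snapshot, get_calibration gives the robot as it stands.
- The arm moves only by the tool step_arm, never from a script. Its argument "rows" is a list of rows, each a list of 2 entries, a list of its own where there are three numbers: the shift along the tool's x, y, z in mm, then the turn about the tool's z in degrees. In form: [[[tx, ty, tz], yaw], ...]. A call has 1 to 12 rows; each row is the pose to reach, as a shift and turn from the pose commanded when the call began, along the tool's axes at that moment; what a row does not reach only later rows make up. A row lasts 1/10 s, in which the tool goes at most 50 mm and 8.59 degrees, less where a joint would pass 70% of its speed; a pose out of reach is approached as far as the arm can. A call with a gripper value outside its range is refused whole. "fingers" is the opening, from 0 (shut) to 1 (fully open), set as the call begins (left out, the last holds). The fingers move at their own pace and stop on an object; "squeeze" is the grip in N (left out, the last holds). Time passes only in rows, so rows that repeat a pose let the fingers close. It gives the time, the measured TCP pose, the force, the opening and the grip force at its end, in the units of the state.
- r.sense(): the state, without advancing time (a new reading comes with each control period).
- snapshot(name): name is "scene" or "top" or "wrist"; returns the picture (400x640x3 uint8, blue, green, red); there is no depth.
- get_calibration(name): a dict with "fovy" (degrees; the focal length in pixels is half the picture's height over the tangent of half this angle, whatever the lens; pixels are square), "cx", "cy" (the principal point, pixels), "eye" and "orientation" of the camera in the world. Camera axes: x right, y up, looking along -z (the intrinsics and any distortion apply to the point x, -y, -z); pixel columns grow to the right and rows downward; lengths in mm; the calibration is good to about 2 mm. A picture is of the moment at which its call begins: read the wrist's pose just before it. get_calibration takes no time and is no camera call; for the wrist camera it gives the pose at the moment of the call.
- r.hand_in(): hands the job in; it is judged then, once.
The state is a dict: "time": time; "joint_pos": joint angles; "qd": joint speeds; "joint_efforts": joint torques, N m; "tool_pos": TCP position; "tcp_rot": TCP orientation; "ft_force": force on the tool from outside, world axes, zero at the start; "wrist_torque": the same for the moment, N m; "finger_gap": finger opening in mm; "grip_force": force on a finger pad.
Only numpy, scipy, OpenCV 4.12 (cv2) and the standard library are available. Lean on these libraries where they do the work, as an engineer would, in place of code of your own. Each camera call takes 0.05 s, during which the arm holds its last target. There are 200 camera calls.

TASK

Book the returned tape measure back in: lift the yellow tape measure off the free-spinning carousel and set it down upright in the green bin. Then stamp it in: push the red head of the spring date stamp on the sloping desk all the way down to its stop, hold it there for half a second, and let it spring back. Reach in under the strip lamp without touching it, and leave the padlock and the socket on the carousel.

Things in the scene. Friction and masses are not known exactly. Their poses are not given: they have to be found in the camera images.
- tape: Yellow tape measure, a rounded block 62 mm long (its x), 32 mm thick (its y, the width to grip, black disc on each face) and 60 mm tall (z up), 0.25 kg. Origin: centre of its underside. It stands upright on the carousel's plate, anywhere round it and at any yaw.
- carousel: Base of the bench carousel; origin on the bench under the spin axis. It carries a round wooden plate with a black rubber top, 220 mm across, its upper face 30 mm above the bench, which spins freely. Tape measure, padlock and socket stand on the plate some 60 mm from its axis, about 100 mm apart.
- turntable (a joint): Angle of the carousel's plate about vertical (rad), free to spin, with only slight friction.
- padlock: Brass padlock standing on the carousel, 44 x 22 mm and 64 mm tall with its steel shackle. Origin: centre of its underside. Leave it on the carousel.
- socket: Dark steel wrench socket with a blue band, standing on the carousel, 38 mm across and 48 mm tall. Origin: centre of its underside. Leave it on the carousel.
- green_bin_in (a point): Centre of the inner floor of the green open bin (fixed, on a black board beside the brown bin, either side of it). Inside 132 mm (its x) by 100 mm (its y), walls 4 mm thick, rim 46 mm above the inner floor; z up.
- brown_bin: Brown cardboard bin of the same size (140 x 108 x 50 mm outside) with metal rods in it: the wrong bin. Fixed. Origin: centre of its underside.
- desk: Fixed sloping wooden desk, 160 x 160 mm, with a paper card and the stamp on it. Origin: centre of its foot on the bench; x points away from its low front edge, towards its high back; the slope rises 35 degrees that way.
- stamp_top (a point): Centre of the flat upper face of the stamp's red round head, 38 mm across and 22 mm thick. z is the head's axis, square to the slope and so leaning 35 degrees from vertical towards the desk's low front; the head is pushed along -z. At rest it is about 135 mm above the bench. It moves with the head.
- stamp (a joint): How far the stamp's head is pushed in (m): 0 at rest, 0.014 at its stop. Spring: about 4 N to start, 11 N at the stop.
- lamp: Strip lamp fixed to the desk over the stamp; its origin is the desk's. Its aluminium bar (30 mm deep, 140 mm along the desk's y, 22 mm high) has its underside 100 mm higher than stamp_top at rest and its front edge 14 mm behind stamp_top (desk +x): it bars a straight descent on the head; come in along the head's axis. Its top is 257 mm above the bench. A thin rod at the back carries it.
- jar: Amber jar with a black lid, 60 mm across and 85 mm tall, standing loose on the bench beyond the work. Origin: centre of its underside. Leave it alone.

How it is judged (in metres and radians):
On the way, in this order (a step that is already met when the one before it is completed fails the run):
1. The tape measure is lifted at least 30 mm clear of the carousel's plate (z of tape in the frame of carousel above 0.06 m), for 0.1 s.
2. The tape measure stands upright on the floor of the green bin, let go and at rest (x of tape in the frame of green_bin_in between -0.052 and 0.052 m and y of tape in the frame of green_bin_in between -0.038 and 0.038 m and z of tape in the frame of green_bin_in between -0.006 and 0.008 m and angle between tape's own z axis and vertical below 0.15 rad and linear speed of tape below 0.02 m/s and contact force between the fingers and tape below 0.1 N), for 0.2 s.
3. The stamp's head is pushed in to its stop (within 1.5 mm of its full 14 mm) by the fingers and held there for half a second, with the tape measure in the green bin (x of tape in the frame of green_bin_in between -0.052 and 0.052 m and y of tape in the frame of green_bin_in between -0.038 and 0.038 m and z of tape in the frame of green_bin_in between -0.006 and 0.008 m and angle between tape's own z axis and vertical below 0.15 rad and value of joint stamp above 0.0125 m and contact force between the fingers and stamp above 3 N), for 0.5 s.
At the end, for the whole second after the job is handed in: The tape measure stands on the floor of the green bin, inside its walls, upright within 8 degrees, at rest and let go; the stamp's head has sprung back to within 2 mm of its rest height; the carousel has stopped turning (under 0.1 rad/s) with the padlock and the socket still standing on it (all of step 2 and value of joint stamp below 0.002 m and velocity of joint turntable between -0.1 and 0.1 rad/s and not (horizontal distance between padlock and carousel above 0.11 m or angle between padlock's own z axis and vertical above 0.5 rad) and not (horizontal distance between socket and carousel above 0.11 m or angle between socket's own z axis and vertical above 0.5 rad)); the robot touches nothing.
It fails at once if The stamp's head is pushed in more than 6 mm while the tape measure is not standing upright in the green bin (value of joint stamp above 0.006 m and not (x of tape in the frame of green_bin_in between -0.052 and 0.052 m and y of tape in the frame of green_bin_in between -0.038 and 0.038 m and z of tape in the frame of green_bin_in between -0.006 and 0.008 m and angle between tape's own z axis and vertical below 0.15 rad)).
It fails at once if The stamp's head is pushed with more than 60 N (contact force between anything else and stamp above 60 N).
It fails at once if The strip lamp is touched (over 2 N) (contact force between anything else and lamp above 2 N).
It fails at once if The padlock or the socket leaves the carousel or falls over, or the jar is moved more than 20 mm ((horizontal distance between padlock and carousel above 0.11 m or angle between padlock's own z axis and vertical above 0.5 rad) or (horizontal distance between socket and carousel above 0.11 m or angle between socket's own z axis and vertical above 0.5 rad) or distance of jar from where it was at the start of the episode above 0.02 m).
It fails at once if The tape measure is dropped: it moves faster than 0.7 m/s (a fall of 25 mm) with no finger on it (linear speed of tape above 0.7 m/s and contact force between the fingers and tape below 0.05 N).
It also fails if it takes over 69 s, if anything falls off the work surface, if the arm or the gripper's body presses on something with over 40 N, if the wrist force passes 120 N, or if a joint passes its speed limit or range.

## Working session

There is one attempt and no reset: what is moved stays moved. The work goes in short steps, Python scripts to look and compute and a tool call to move; the robot and the scene stay as the last step left them, time stands still between calls to the robot, and variables do not carry over. Pictures are saved under pics/ and viewed, at most 10 in all, crops included, and the job is handed in when it is done.

Besides the shell and the picture viewer there is one more tool, called after ">>>" by a JSON object that holds its "method" and its "body", one argument or row to a line. step_arm: Moves the arm, as the interface text tells. Its arguments: {"type":"object","properties":{"rows":{"type":"array"},"fingers":{"type":"number"},"squeeze":{"type":"number"}},"required":["rows"]}

```bash
mkdir -p pics; python3 - <<'E'
from bench import r,snapshot,get_calibration
import cv2,numpy as np
for n in("scene","top"):
    c=get_calibration(n);print(n,c)
    cv2.imwrite(f"pics/{n}0.png",snapshot(n))
s=r.sense();print({k:s[k] for k in("time","tool_pos","tcp_rot","finger_gap")});print(get_calibration("wrist"))
E
```

```text
scene {'fovy': 51.280994049878906, 'cx': 312.8412961596526, 'cy': 195.44589101022495, 'eye': array([1298.31623149, -164.4373627 ,  817.20962528]), 'orientation': array([44.3769767 ,  0.20091727, 75.9164455 ])}
top {'fovy': 54.39872291207606, 'cx': 317.3203744934997, 'cy': 199.94723088539223, 'eye': array([570.31157166,   3.26536709, 964.68259674]), 'orientation': array([  3.74362444,  -0.20849442, -88.61661488])}
{'time': 0.1, 'tool_pos': array([ 200.99345258, -564.81807514,  241.32466565]), 'tcp_rot': array([-1.79901690e+02, -8.61164270e-03,  1.95819694e+01]), 'finger_gap': 85.3260050479774}
{'fovy': 64.2927315643954, 'cx': 319.03879298800086, 'cy': 197.28492625683612, 'eye': array([ 273.23233086, -539.28020676,  374.12634631]), 'orientation': array([-17.34044921,   0.14893427, -70.42344898])}
```

View pics/scene0.png

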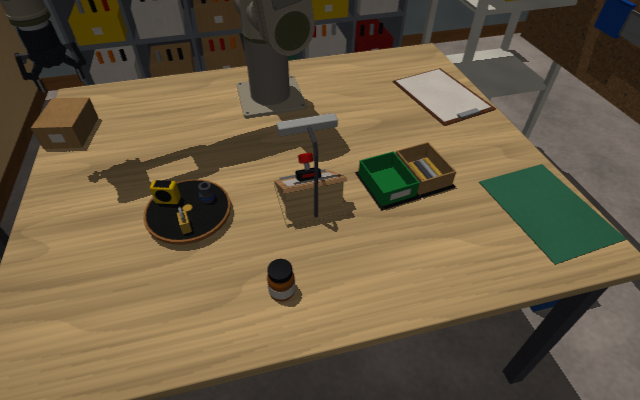

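View pics/top0.png

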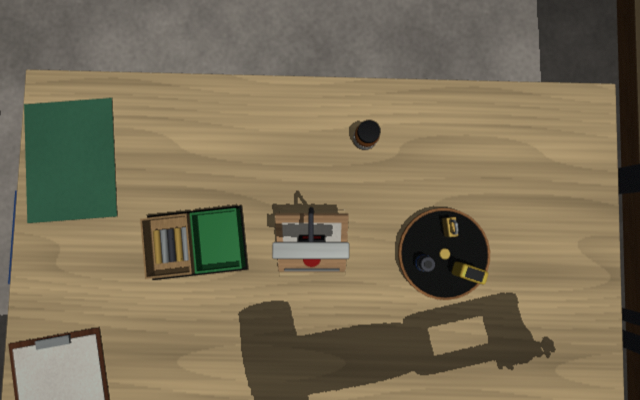

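The scene view shows the carousel on the left, the desk and lamp in the middle, and the bins on the right. In the top view the tape is at (470,272), the carousel hub at (445,253), the red head at (312,262), the lamp bar at row 250, and the green bin around (220,240).

```bash
cat > h.py <<'E'
from bench import r,snapshot,get_calibration
import cv2,numpy as np
from scipy.spatial.transform import Rotation as Ro
def ray(c,p):
    f=200/np.tan(np.radians(c["fovy"]/2))
    d=np.array([(p[0]-c["cx"])/f,-(p[1]-c["cy"])/f,-1])
    return np.array(c["eye"]),Ro.from_euler("xyz",c["orientation"],degrees=True).apply(d)
def plane(c,p,z):
    e,d=ray(c,p);return e+d*(z-e[2])/d[2]
def proj(c,P):
    f=200/np.tan(np.radians(c["fovy"]/2))
    q=Ro.from_euler("xyz",c["orientation"],degrees=True).inv().apply(np.array(P)-c["eye"])
    return np.array([c["cx"]-f*q[0]/q[2],c["cy"]+f*q[1]/q[2]])
def two(c1,p1,c2,p2):
    e1,d1=ray(c1,p1);e2,d2=ray(c2,p2)
    A=np.c_[d1,-d2];t=np.linalg.lstsq(A,e2-e1,rcond=None)[0]
    a,b=e1+t[0]*d1,e2+t[1]*d2
    return (a+b)/2,np.linalg.norm(a-b)
def mask(im,lo,hi):
    return cv2.inRange(cv2.cvtColor(im,cv2.COLOR_BGR2HSV),lo,hi)
def blobs(m,amin=30):
    cs=cv2.findContours(m,cv2.RETR_EXTERNAL,cv2.CHAIN_APPROX_NONE)[0]
    return sorted([c for c in cs if cv2.contourArea(c)>amin],key=cv2.contourArea,reverse=True)
E
python3 - <<'E'
from h import *
np.set_printoptions(precision=1,suppress=True)
T,S=cv2.imread("pics/top0.png"),cv2.imread("pics/scene0.png")
ct,cs=get_calibration("top"),get_calibration("scene")
for nm,lo,hi in(("yel",(18,120,60),(35,255,255)),("red",(0,150,60),(8,255,255)),("green",(50,120,40),(80,255,255))):
  for i,im in(("T",T),("S",S)):
    for b in blobs(mask(im,lo,hi))[:4]:
        print(nm,i,cv2.contourArea(b),cv2.boundingRect(b),[np.array(x) for x in cv2.minAreaRect(b)])
for p,z in(((470,272),90),((445,253),35),((312,262),135),((220,240),50),((368,131),85)):print(p,plane(ct,p,z))
a=cv2.resize(T[190:310,130:500],None,fx=2.1,fy=2.1,interpolation=cv2.INTER_CUBIC)
b=cv2.resize(S[110:250,130:470],None,fx=2.28,fy=2.28,interpolation=cv2.INTER_CUBIC)
b=cv2.resize(b,(777,320));cv2.imwrite("pics/c1.png",np.vstack([a,b]))
E
```

```text
yel T 365.5 (459, 264, 30, 21) [array([473.5, 274. ]), array([28.1, 14.9]), array(18.4)]
yel T 197.5 (174, 227, 9, 35) [array([177.9, 244.1]), array([34.4,  6.8]), array(85.)]
yel T 196.5 (153, 229, 9, 36) [array([156.7, 246.6]), array([35.1,  6.9]), array(85.4)]
yel T 108.5 (446, 217, 13, 20) [array([451.7, 226.6]), array([19.9, 10. ]), array(80.5)]
yel S 1764.5 (68, 0, 57, 46) [array([95.2, 20.9]), array([44.8, 54.1]), array(84.)]
yel S 609.0 (311, 0, 37, 20) [array([329. ,   9.5]), array([19., 36.]), array(90.)]
yel S 422.5 (149, 180, 29, 24) [array([163. , 191.5]), array([23., 28.]), array(90.)]
yel S 183.5 (176, 204, 17, 30) [array([183.3, 218.2]), array([15.4, 29.3]), array(4.8)]
red T 93.0 (303, 259, 17, 8) [array([311. , 262.5]), array([ 7., 16.]), array(90.)]
red S 108.0 (298, 152, 15, 11) [array([305.4, 157.6]), array([ 9.5, 14. ]), array(80.5)]
green T 2797.5 (190, 208, 52, 66) [array([215.5, 240.3]), array([61.9, 47.4]), array(84.3)]
green S 6726.5 (480, 165, 145, 99) [array([550.5, 211.5]), array([141.4,  66.5]), array(45.)]
green S 2038.5 (359, 152, 61, 54) [array([388.6, 177.1]), array([59.6, 44.3]), array(55.2)]
(470, 272) [ 475.  -342.6   90. ]
(445, 253) [ 512.3 -304.9   35. ]
(312, 262) [492.9   9.6 135. ]
(220, 240) [530.9 226.5  50. ]
(368, 131) [ 789.1 -110.9   85. ]
```

View pics/c1.png

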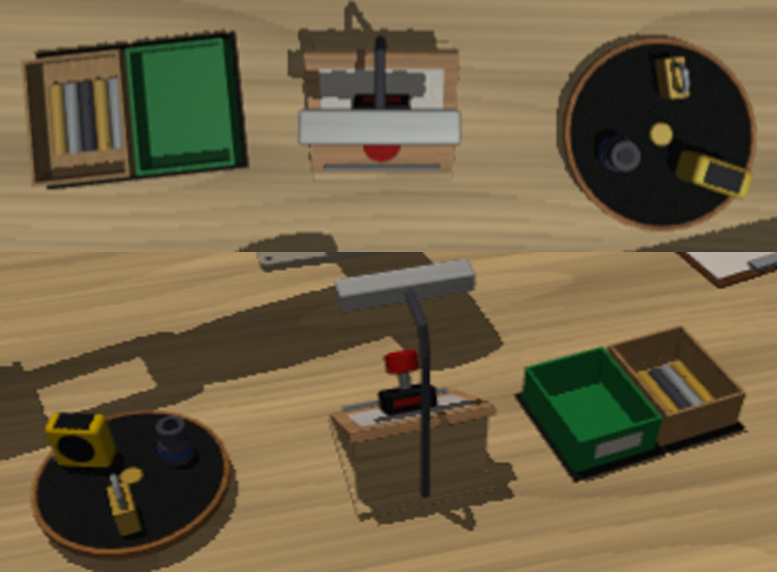

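The crop shows the tape's top face near full-frame pixel (473,273), with its long side tilted about 17° in the image. The green bin's rim corners are about (190,211), (242,205), (248,269) and (193,273). Next I'll hover over the tape.

>>> {"method": "step_arm", "body": {
  "rows": [
    [[20,-7,0],-4],
    [[60,-21,0],-11],
    [[100,-35,0],-18],
    [[140,-49,0],-25],
    [[180,-63,0],-32],
    [[220,-77,0],-39],
    [[260,-92,0],-46],
    [[300,-106,0],-52],
    [[332,-117,10],-53.4],
    [[332,-117,20],-53.4],
    [[332,-117,30],-53.4],
    [[332,-117,30],-53.4]
  ],
  "fingers": 0.85,
  "squeeze": 40
}}

```text
time: 1.3
tool_pos: [473.0, -343.6, 209.7]
tcp_rot: [-179.8, -0.1, 72.9]
ft_force: [-0.2, -0.0, 0.6]
finger_gap: 72.3
grip_force: 0.0
```

```bash
python3 - <<'E'
from h import *
np.set_printoptions(precision=1,suppress=True)
s=r.sense();print(s["tool_pos"],s["tcp_rot"],s["finger_gap"],s["time"])
c=get_calibration("wrist");w=snapshot("wrist");cv2.imwrite("pics/w1.png",w);print(c)
for p in((475,-343,90),(512,-305,30),(475,-343,30)):print(p,proj(c,p))
for b in blobs(mask(w,(18,120,60),(35,255,255)),150)[:5]:print(cv2.contourArea(b),cv2.boundingRect(b))
ct=get_calibration("top")
P=np.array([plane(ct,p,53) for p in((190,211.4),(241.9,205.2),(247.6,269),(192.9,273.3))])
print(P,P.mean(0),np.linalg.norm(P-np.roll(P,1,0),axis=1))
E
```

```text
[ 473.  -343.6  209.7] [-179.8   -0.1   72.9] 72.27782300851746 1.3
{'fovy': 64.2927315643954, 'cx': 319.03879298800086, 'cy': 197.28492625683612, 'eye': array([ 496.2, -270.8,  342.6]), 'orientation': array([-17.2,   0.3, -17.1])}
(475, -343, 90) [321.5 193.7]
(512, -305, 30) [346.5 129. ]
(475, -343, 30) [321.3 176.7]
3269.0 (367, 0, 131, 155)
2895.5 (299, 157, 45, 82)
2810.0 (179, 0, 124, 62)
2240.0 (0, 0, 64, 73)
1055.0 (390, 94, 63, 45)
[[595.9 298.6  53. ]
 [613.4 177.8  53. ]
 [465.6 159.2  53. ]
 [452.8 285.4  53. ]] [531.9 230.3  53. ] [143.7 122.1 148.9 126.9]
```

View pics/w1.png

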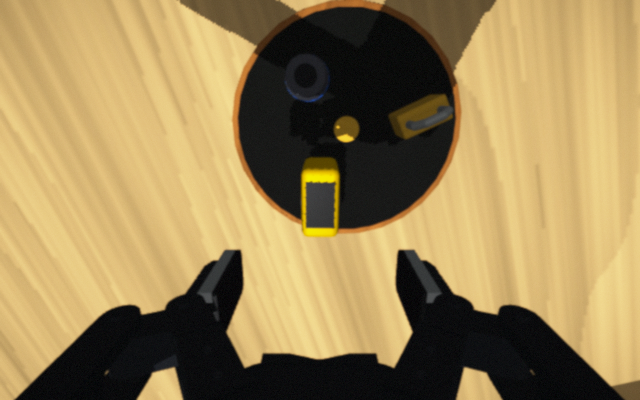

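The wrist view shows the tape parallel to the fingers, with its top face spanning about x 302–338 and y 181–237. The hub is at (346,129), and the padlock and socket are well clear.

```bash
python3 - <<'E'
from h import *
np.set_printoptions(precision=1,suppress=True)
c=get_calibration("wrist");w=cv2.imread("pics/w1.png")
m=mask(w,(18,120,60),(35,255,255))
b=[x for x in blobs(m,1000) if cv2.boundingRect(x)[1]>150][0]
print(cv2.minAreaRect(cv2.convexHull(b)),[np.array(x) for x in cv2.minAreaRect(b)])
for y in range(155,240,8):
    x=np.where(m[y,280:360])[0]+280;print(y,x.min() if len(x) else 0,x.max() if len(x) else 0,w[y,308],end=';')
R=Ro.from_euler("xyz",r.sense()["tcp_rot"],degrees=True);t=r.sense()["tool_pos"]
for p in((320.5,181,),(320.5,237),(302,205),(338,205),(320.5,209)):
    q=plane(c,p,90);print(p,q,R.inv().apply(q-t))
print("bottom end",plane(c,(320,157),30),R.inv().apply(plane(c,(320,157),30)-t))
E
```

```text
((318.94329833984375, 197.63485717773438), (82.13506317138672, 43.251373291015625), 86.24827575683594) [array([318.9, 197.6]), array([82.1, 43.3]), array(86.2)]
155 0 0 [22 25 25];163 304 336 [ 0 69 86];171 302 338 [  0 172 210];179 300 339 [  0 239 246];187 301 339 [69 66 67];195 301 339 [66 65 65];203 301 339 [64 65 66];211 301 338 [61 62 61];219 288 338 [59 60 59];227 301 338 [ 50 120 133];235 303 337 [  0 207 238];(320.5, 181) [ 477.6 -333.3   90. ] [ 11.5   1.4 120.8]
(320.5, 237) [ 463.  -381.3   90. ] [-38.6   1.4 120.8]
(302, 205) [ 456.7 -348.7   90. ] [ -9.3 -14.2 120.9]
(338, 205) [ 485.6 -357.5   90. ] [ -9.3  16.1 120.8]
(320.5, 209) [ 470.5 -356.6   90. ] [-12.9   1.4 120.8]
bottom end [ 479.9 -324.4   30. ] [ 20.7   1.1 180.8]
```

>>> {"method": "step_arm", "body": {
  "rows": [
    [[-5,1.4,15],0],
    [[-9.5,1.4,40],0],
    [[-9.5,1.4,65],0],
    [[-9.5,1.4,90],0],
    [[-9.5,1.4,110],0],
    [[-9.5,1.4,125],0],
    [[-9.5,1.4,138],0],
    [[-9.5,1.4,146],0],
    [[-9.5,1.4,151],0],
    [[-9.5,1.4,153],0],
    [[-9.5,1.4,153],0],
    [[-9.5,1.4,153],0]
  ]
}}

```text
time: 2.55
tool_pos: [473.7, -353.6, 60.1]
tcp_rot: [179.9, 0.0, 73.0]
ft_force: [-0.2, 0.5, -1.6]
finger_gap: 72.5
grip_force: 0.0
```

>>> {"method": "step_arm", "body": {
  "rows": [
    [[0,0,0],0],
    [[0,0,0],0],
    [[0,0,0],0],
    [[0,0,0],0],
    [[0,0,0],0],
    [[0,0,0],0],
    [[0,0,0],0],
    [[0,0,0],0]
  ],
  "fingers": 0.0,
  "squeeze": 40
}}

```text
time: 3.35
tool_pos: [473.5, -353.5, 59.7]
tcp_rot: [180.0, 0.0, 73.0]
ft_force: [-0.5, 0.6, 4.5]
finger_gap: 31.5
grip_force: 40.4
```

>>> {"method": "step_arm", "body": {
  "rows": [
    [[0,0,-5],0],
    [[0,0,-18],0],
    [[0,0,-38],0],
    [[0,0,-63],0],
    [[0,0,-93],0],
    [[0,0,-123],0],
    [[0,0,-158],0],
    [[0,0,-193],0],
    [[0,0,-228],0],
    [[0,0,-252],0],
    [[0,0,-265],0],
    [[0,0,-270],0]
  ]
}}

```text
time: 4.55
tool_pos: [473.5, -353.4, 331.0]
tcp_rot: [179.9, 0.0, 73.0]
ft_force: [0.2, -0.2, -2.8]
finger_gap: 31.7
grip_force: 39.9
```

```bash
python3 - <<'E'
from h import *
S=snapshot("scene");W=snapshot("wrist")
cv2.imwrite("pics/s2.png",np.hstack([cv2.resize(S[60:280,100:500],(400,220)),cv2.resize(W,(352,220))]))
E
```

```text
(no output)
```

View pics/s2.png

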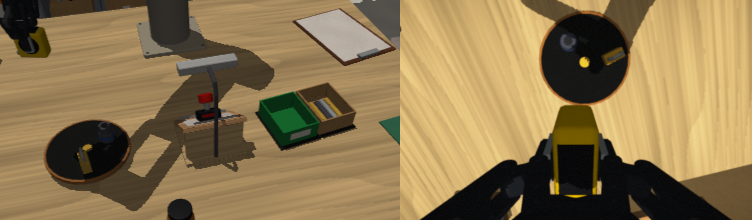

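The tape is held and raised. The padlock and socket are still standing on the plate. Now I'll carry it over the lamp towards the bin.

>>> {"method": "step_arm", "body": {
  "rows": [
    [[15,-3,0],-1],
    [[50,-10,0],-3],
    [[95,-19,0],-5],
    [[140,-28,0],-7],
    [[185,-37,0],-9],
    [[230,-46,0],-11],
    [[275,-55,0],-13],
    [[320,-64,0],-15],
    [[365,-73,0],-17],
    [[410,-82,0],-19],
    [[450,-90,0],-22],
    [[476,-95,0],-23]
  ]
}}

```text
time: 5.85
tool_pos: [520.2, 133.2, 327.2]
tcp_rot: [-179.8, -0.0, 96.3]
ft_force: [0.1, -1.2, -1.9]
finger_gap: 31.7
grip_force: 40.0
```

>>> {"method": "step_arm", "body": {
  "rows": [
    [[0,0,0],0],
    [[0,0,0],0]
  ]
}}

```text
time: 6.05
tool_pos: [520.6, 130.5, 327.6]
tcp_rot: [-179.8, 0.0, 96.1]
ft_force: [0.8, -0.6, -2.9]
finger_gap: 31.7
grip_force: 40.2
```

```bash
python3 - <<'E'
from h import *
np.set_printoptions(precision=1,suppress=True)
s=r.sense();print(s["tool_pos"],s["tcp_rot"],s["time"])
c=get_calibration("wrist");W=snapshot("wrist");T=snapshot("top")
for b in blobs(mask(W,(50,100,30),(80,255,255)),300)[:3]:
    q=cv2.boxPoints(cv2.minAreaRect(b));P=np.array([plane(c,p,53) for p in q]);print(q,P,P.mean(0),np.linalg.norm(P-np.roll(P,1,0),axis=1))
cv2.imwrite("pics/w3.png",W);print(get_calibration("wrist")["eye"])
E
```

```text
[520.6 130.5 327.6] [-179.8    0.    96.1] 6.05
[[274.9  23. ]
 [397.9  19.9]
 [400.5 119.1]
 [277.4 122.3]] [[453.  282.7  53. ]
 [592.5 300.7  53. ]
 [615.4 192.4  53. ]
 [463.4 172.2  53. ]] [531.1 237.   53. ] [110.9 140.7 110.8 153.4]
[513.8 205.3 461. ]
```

View pics/w3.png

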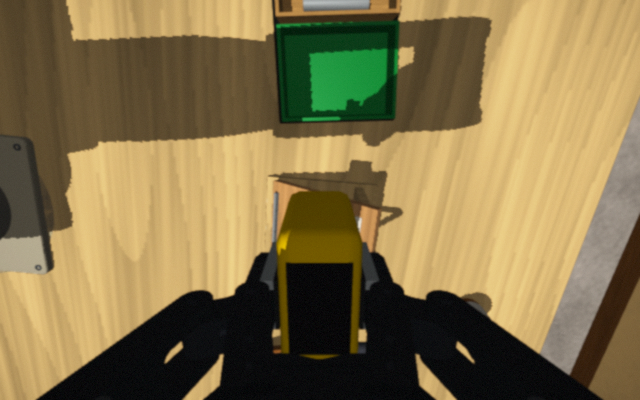

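Near view: the green bin spans about (275,23)–(400,122) with the brown bin beyond it. Its centre is roughly (531,233) and its yaw about 7.4°. Moving over it and descending.

>>> {"method": "step_arm", "body": {
  "rows": [
    [[15,3,0],0],
    [[45,9,5],-0.5],
    [[75,15,20],-1],
    [[95,20,50],-1.4],
    [[101,21,85],-1.4],
    [[101,21,120],-1.4],
    [[101,21,155],-1.4],
    [[101,21,190],-1.4],
    [[101,21,220],-1.4],
    [[101,21,245],-1.4],
    [[101,21,262],-1.4],
    [[101,21,272],-1.4]
  ]
}}

```text
time: 7.35
tool_pos: [531.0, 231.6, 55.1]
tcp_rot: [-179.8, 0.0, 97.3]
ft_force: [1.0, -0.3, -1.4]
finger_gap: 31.6
grip_force: 40.1
```

>>> {"method": "step_arm", "body": {
  "rows": [
    [[0,0,2],0],
    [[0,0,4],0],
    [[0,0,5],0],
    [[0,0,5],0]
  ]
}}

```text
time: 7.75
tool_pos: [532.9, 232.6, 53.3]
tcp_rot: [179.9, -0.0, 97.4]
ft_force: [-0.1, -0.2, -1.9]
finger_gap: 31.4
grip_force: 40.1
```

```bash
python3 - <<'E'
from h import *
T=snapshot("top");S=snapshot("scene")
cv2.imwrite("pics/p4.png",np.hstack([cv2.resize(T[180:300,120:280],(480,360)),cv2.resize(S[120:220,340:470],(320,246))[:].copy() if 0 else cv2.resize(S[110:220,340:470],(320,360))]))
print(r.sense()["tool_pos"],r.sense()["ft_force"])
E
```

```text
[532.64348472 232.54175974  53.17797191] [-0.30312673  0.50289564 -2.35900557]
```

View pics/p4.png

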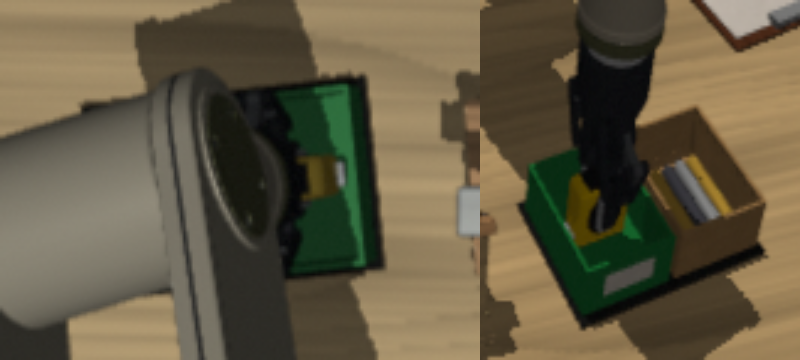

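The tape is inside the green bin and clear of the walls. Lowering to contact.

>>> {"method": "step_arm", "body": {
  "rows": [
    [[0,0,3],0],
    [[0,0,6],0],
    [[0,0,8],0],
    [[0,0,10],0],
    [[0,0,11],0],
    [[0,0,12],0],
    [[0,0,12],0]
  ]
}}

```text
time: 8.55
tool_pos: [532.0, 232.3, 40.1]
tcp_rot: [-180.0, 0.0, 97.4]
ft_force: [-0.1, -1.0, -2.7]
finger_gap: 31.7
grip_force: 40.1
```

>>> {"method": "step_arm", "body": {
  "rows": [
    [[0,0,1],0],
    [[0,0,1],0],
    [[0,0,2],0],
    [[0,0,2],0]
  ]
}}

```text
time: 8.95
tool_pos: [532.3, 232.4, 38.7]
tcp_rot: [180.0, -0.0, 97.4]
ft_force: [-1.5, -1.1, 1.1]
finger_gap: 31.7
grip_force: 40.4
```

>>> {"method": "step_arm", "body": {
  "rows": [
    [[0,0,0.5],0],
    [[0,0,1],0],
    [[0,0,1],0]
  ]
}}

```text
time: 9.25
tool_pos: [532.4, 232.5, 38.7]
tcp_rot: [180.0, -0.0, 97.4]
ft_force: [-6.3, -3.1, 10.8]
finger_gap: 31.8
grip_force: 41.8
```

In contact, so I'll release.

>>> {"method": "step_arm", "body": {
  "rows": [
    [[0,0,-0.7],0],
    [[0,0,-0.7],0],
    [[0,0,-0.7],0],
    [[0,0,-0.7],0],
    [[0,0,-0.7],0],
    [[0,0,-0.7],0]
  ],
  "fingers": 0.65
}}

```text
time: 9.85
tool_pos: [532.0, 232.3, 37.9]
tcp_rot: [-180.0, 0.0, 97.4]
ft_force: [0.2, -0.8, 0.3]
finger_gap: 55.4
grip_force: 0.0
```

>>> {"method": "step_arm", "body": {
  "rows": [
    [[0,0,-5],0],
    [[0,0,-20],0],
    [[0,0,-40],0],
    [[0,0,-70],0],
    [[0,0,-105],0],
    [[0,0,-145],0],
    [[0,0,-185],0],
    [[0,0,-225],0],
    [[0,0,-260],0],
    [[0,0,-280],0],
    [[0,0,-290],0],
    [[0,0,-290],0]
  ]
}}

```text
time: 11.05
tool_pos: [532.6, 232.5, 330.5]
tcp_rot: [179.8, -0.0, 97.4]
ft_force: [-0.1, -0.2, -0.6]
finger_gap: 55.4
grip_force: 0.0
```

>>> {"method": "step_arm", "body": {
  "rows": [
    [[-10,-6,0],0],
    [[-35,-20,0],1],
    [[-70,-39,0],2],
    [[-105,-59,0],3],
    [[-140,-78,0],4],
    [[-175,-98,0],5],
    [[-210,-117,0],6],
    [[-245,-137,0],7],
    [[-280,-156,0],7.4],
    [[-303,-169,0],7.4],
    [[-312,-174,0],7.4],
    [[-312,-174,0],7.4]
  ],
  "fingers": 1.0,
  "squeeze": 100
}}

```text
time: 12.25
tool_pos: [398.6, -100.3, 326.6]
tcp_rot: [-179.9, -0.0, 89.8]
ft_force: [0.4, -0.1, -0.0]
finger_gap: 85.5
grip_force: 0.0
```

```bash
python3 - <<'E'
from h import *
np.set_printoptions(precision=1,suppress=True)
s=r.sense();print(s["tool_pos"],s["tcp_rot"],s["finger_gap"])
c=get_calibration("wrist");W=snapshot("wrist");T=snapshot("top");S=snapshot("scene")
cT,cS=get_calibration("top"),get_calibration("scene")
for n,im in(("W",W),("T",T),("S",S)):
    for b in blobs(mask(im,(0,140,50),(9,255,255)),40)[:3]:print(n,cv2.contourArea(b),cv2.boundingRect(b),[np.array(x) for x in cv2.fitEllipse(b)])
print("expect",proj(c,(493,10,135)))
y=blobs(mask(T,(18,120,60),(35,255,255)))
for b in y[:4]:print("yel",cv2.boundingRect(b),plane(cT,cv2.minAreaRect(b)[0],70))
T2=cv2.resize(T[190:310,130:330],(400,240));cv2.imwrite("pics/w5.png",np.vstack([W,np.hstack([T2[:200],cv2.resize(S[120:220,270:390],(240,200))])]))
E
```

```text
[ 398.6 -100.3  326.6] [-179.9   -0.    89.8] 85.51109647269519
W 1281.0 (407, 36, 43, 42) [array([427. ,  56.5]), array([37.5, 44. ]), array(54.3)]
T 93.5 (303, 259, 18, 8) [array([311.2, 262. ]), array([ 7.5, 17.9]), array(90.3)]
S 112.5 (298, 152, 15, 12) [array([305.2, 157.6]), array([ 9.9, 15.7]), array(77.5)]
expect [419.2  60.3]
yel (203, 232, 31, 16) [532.8 227.2  70. ]
yel (153, 229, 9, 36) [513.5 365.4  70. ]
yel (174, 227, 9, 35) [520.1 317.3  70. ]
yel (445, 217, 13, 20) [ 575.  -306.7   70. ]
```

View pics/w5.png

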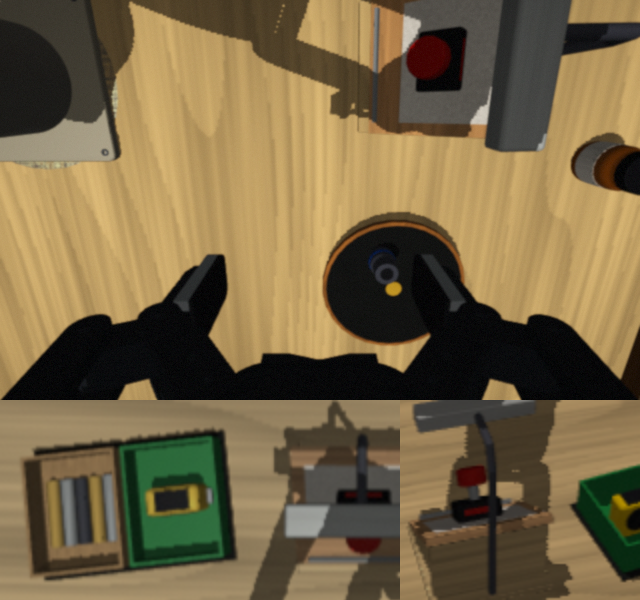

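The tape stands upright and centred in the green bin. In the wrist view the red head is centred at (428,57), and the lamp bar starts to its right at x≈490. Next I'll measure the stamp position and the desk yaw.

```bash
python3 - <<'E'
from h import *
np.set_printoptions(precision=1,suppress=True)
c=get_calibration("wrist");cT,cS=get_calibration("top"),get_calibration("scene")
q=plane(c,(428,57),135);print("W@135",q)
for p in((311.5,267),(303,260),(321,260)):print("T",plane(cT,p,125),plane(cT,p,135))
print("S@130",plane(cS,(305.4,156),130))
print("WS",two(c,(427,56.5),cS,(305.3,157.6)))
u=lambda p:(130+p[0]/2.1,190+p[1]/2.1)
a,b=[plane(cT,u(p),257) for p in((299,144),(460,144))];print("lamp top front",a,b,np.degrees(np.arctan2((a-b)[0],(a-b)[1])),np.linalg.norm(a-b))
a,b=[plane(c,p,257) for p in((500,0),(487,145))];print("W lamp",a,b)
a,b=[plane(c,p,36) for p in((363,0),(359,130))];print("W desk front",a,b)
t=np.array([485,10,135.])
for yaw in(-10,0,10):
    n=Ro.from_euler("z",yaw,degrees=True).apply([-np.sin(np.radians(35)),0,np.cos(np.radians(35))]);print(yaw,n)
for r0 in((q),):
    th=np.linspace(0,2*np.pi,8,endpoint=False)
    P=[q+19*(np.cos(t)*np.array([.819,0,.574])+np.sin(t)*np.array([0,1,0])) for t in th]
    print("pred W",np.array([proj(c,p) for p in P]).round(0).tolist());print("pred T",np.array([proj(cT,p) for p in P]).round(0).tolist())
    print("pred S",np.array([proj(cS,p) for p in P]).round(0).tolist())
E
```

```text
W@135 [502.3  15.  135. ]
T [481.4  10.5 125. ] [482.4  10.4 135. ]
T [495.8  29.1 125. ] [496.7  28.8 135. ]
T [496.7  -9.4 125. ] [497.6  -9.3 135. ]
S@130 [504.7  12.7 130. ]
WS (array([504.3,  14.5, 124.5]), np.float64(4.1898334056468585))
lamp top front [508.7  80.3 257. ] [512. -58. 257.] -1.365793192235858 138.33366757300993
W lamp [501.3  30.4 257. ] [506.7 -50.5 257. ]
W desk front [451.1  87.7  36. ] [452.  -61.8  36. ]
-10 [-0.6  0.1  0.8]
0 [-0.6  0.   0.8]
10 [-0.6 -0.1  0.8]
pred W [[449.0, 56.0], [444.0, 40.0], [430.0, 35.0], [415.0, 43.0], [408.0, 58.0], [413.0, 73.0], [426.0, 79.0], [441.0, 72.0]]
pred T [[310.0, 250.0], [303.0, 252.0], [301.0, 257.0], [303.0, 262.0], [309.0, 264.0], [316.0, 263.0], [319.0, 258.0], [316.0, 253.0]]
pred S [[307.0, 154.0], [312.0, 153.0], [313.0, 153.0], [310.0, 153.0], [305.0, 153.0], [300.0, 154.0], [299.0, 155.0], [302.0, 155.0]]
```

>>> {"method": "step_arm", "body": {
  "rows": [
    [[10,0,5],0],
    [[35,0,20],0],
    [[65,0,40],0],
    [[90,-2,65],0],
    [[105,-2,90],0],
    [[111,-2,115],0],
    [[111,-2,130],0],
    [[111,-2,137],0],
    [[111,-2,137],0]
  ]
}}

```text
time: 13.3
tool_pos: [397.2, 11.7, 190.4]
tcp_rot: [-179.9, -0.0, 90.0]
ft_force: [-0.4, 0.9, -0.2]
finger_gap: 85.4
grip_force: 0.0
```

```bash
python3 - <<'E'
from h import *
np.set_printoptions(precision=1,suppress=True)
s=r.sense();print(s["tool_pos"],s["tcp_rot"],s["finger_gap"])
c=get_calibration("wrist");W=snapshot("wrist");T=snapshot("top");S=snapshot("scene")
T2=cv2.resize(T[190:310,220:400],(390,260));S2=cv2.resize(S[90:210,220:400],(390,260))
cv2.imwrite("pics/w6.png",np.vstack([np.hstack([T2,S2]),cv2.resize(W,(780,488))[150:488]]))
print(proj(c,(497.5,10.5,135)),c["eye"])
E
```

```text
[397.2  11.7 190.4] [-179.9   -0.    90. ] 85.44481085124772
[476.2 226. ] [397.8  88.2 323.1]
```

View pics/w6.png

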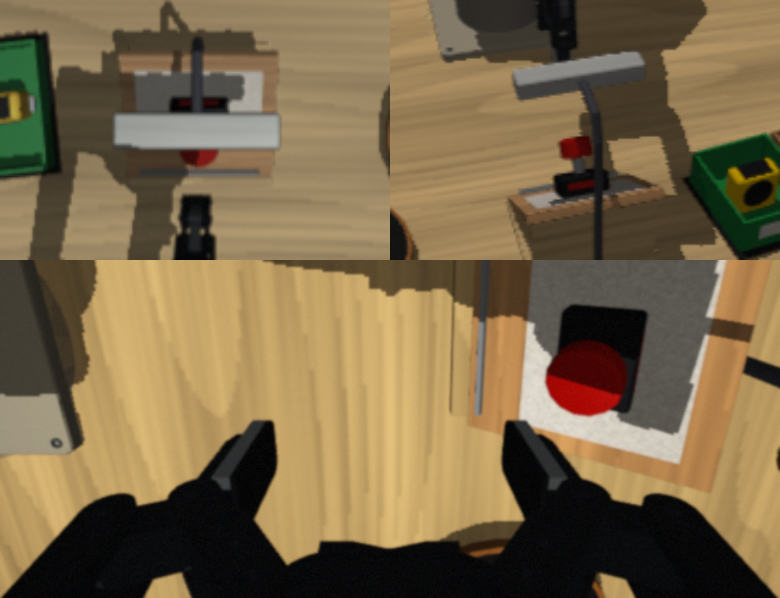

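The wrist view puts the head at about (482,218) and the top view shows the right finger in line with it, with the lamp bar behind. The last part of the approach goes along the head's axis.

>>> {"method": "step_arm", "body": {
  "rows": [
    [[0,0,6],0],
    [[0,0,12],0],
    [[0,5,19],0],
    [[0,11,28],0],
    [[0,17,36],0],
    [[0,22,43.5],0],
    [[0,26,49],0],
    [[0,29,53.5],0],
    [[0,29,53.5],0]
  ]
}}

```text
time: 14.35
tool_pos: [426.5, 11.6, 136.7]
tcp_rot: [-179.9, -0.0, 90.0]
ft_force: [-0.5, -0.0, 0.6]
finger_gap: 85.5
grip_force: 0.0
```

>>> {"method": "step_arm", "body": {
  "rows": [
    [[0,1.2,1.6],0],
    [[0,2.3,3.3],0],
    [[0,3.4,4.9],0],
    [[0,3.4,4.9],0]
  ]
}}

```text
time: 14.75
tool_pos: [430.1, 11.5, 132.5]
tcp_rot: [180.0, -0.0, 90.0]
ft_force: [0.1, 0.5, 0.2]
finger_gap: 85.3
grip_force: 0.0
```

>>> {"method": "step_arm", "body": {
  "rows": [
    [[0,1.2,1.6],0],
    [[0,2.3,3.3],0],
    [[0,2.3,3.3],0]
  ]
}}

```text
time: 15.05
tool_pos: [432.3, 11.6, 129.0]
tcp_rot: [-180.0, -0.0, 90.0]
ft_force: [0.4, 0.0, -0.4]
finger_gap: 85.4
grip_force: 0.0
```

>>> {"method": "step_arm", "body": {
  "rows": [
    [[0,1.2,1.6],0],
    [[0,2.3,3.3],0],
    [[0,2.3,3.3],0]
  ]
}}

```text
time: 15.35
tool_pos: [434.6, 11.6, 125.7]
tcp_rot: [-180.0, -0.0, 90.0]
ft_force: [0.3, -0.0, 0.3]
finger_gap: 84.8
grip_force: 0.0
```

>>> {"method": "step_arm", "body": {
  "rows": [
    [[0,1.2,1.6],0],
    [[0,2.3,3.3],0],
    [[0,2.3,3.3],0]
  ]
}}

```text
time: 15.65
tool_pos: [437.1, 11.6, 122.8]
tcp_rot: [-180.0, -0.0, 90.0]
ft_force: [-2.8, 0.5, 3.7]
finger_gap: 85.3
grip_force: 2.3
```

```bash
python3 - <<'E'
from h import *
np.set_printoptions(precision=1,suppress=True)
s=r.sense();print(s["tool_pos"],s["ft_force"],s["finger_gap"],s["wrist_torque"])
T=snapshot("top");S=snapshot("scene");W=snapshot("wrist");c=get_calibration("wrist")
T2=cv2.resize(T[220:300,260:360],(390,312),interpolation=3);S2=cv2.resize(S[90:190,250:375],(390,312),interpolation=3)
cv2.imwrite("pics/w7.png",np.vstack([np.hstack([T2,S2]),cv2.resize(W[120:330,300:620],(430,282))[:, :].copy() if 0 else cv2.resize(W[150:300,260:640],(780,288))]))
E
```

```text
[437.1  11.6 122.8] [-2.8  0.5  3.7] 85.26007957216191 [0.  0.2 0. ]
```

View pics/w7.png

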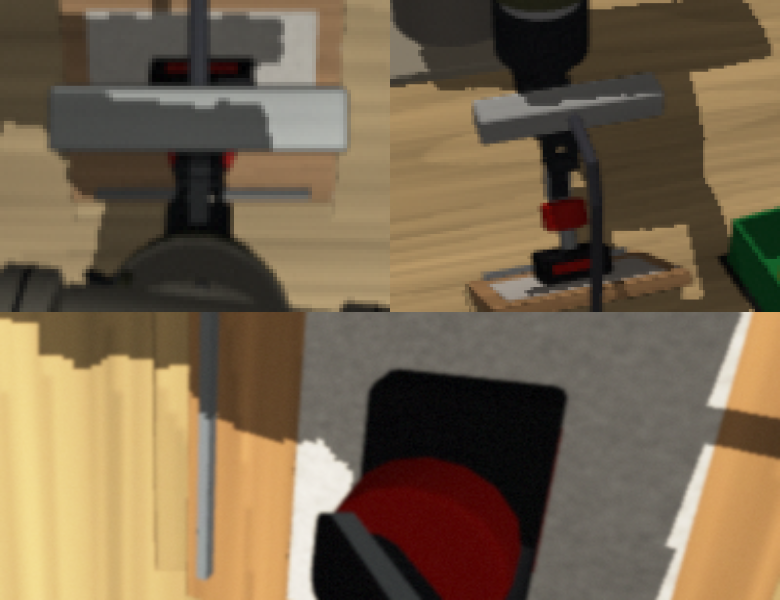

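The finger is on the red head, in front of and below the lamp, and the force lies along the head's axis. Pressing on.

>>> {"method": "step_arm", "body": {
  "rows": [
    [[0,1.2,1.6],0],
    [[0,2.3,3.3],0],
    [[0,3.4,4.9],0],
    [[0,3.4,4.9],0]
  ]
}}

```text
time: 16.2
tool_pos: [440.5, 11.6, 117.8]
tcp_rot: [180.0, -0.0, 90.0]
ft_force: [-3.7, 1.4, 6.2]
finger_gap: 85.1
grip_force: 3.8
```

>>> {"method": "step_arm", "body": {
  "rows": [
    [[0,1.2,1.6],0],
    [[0,2.3,3.3],0],
    [[0,2.3,3.3],0]
  ]
}}

```text
time: 16.5
tool_pos: [442.8, 11.6, 114.6]
tcp_rot: [-180.0, -0.0, 90.0]
ft_force: [-5.4, -0.1, 7.3]
finger_gap: 85.3
grip_force: 4.7
```

>>> {"method": "step_arm", "body": {
  "rows": [
    [[0,0.9,1.2],0],
    [[0,1.8,2.5],0],
    [[0,1.8,2.5],0]
  ]
}}

```text
time: 16.8
tool_pos: [444.3, 11.7, 112.5]
tcp_rot: [-180.0, -0.0, 90.0]
ft_force: [-10.1, 1.5, 12.1]
finger_gap: 85.6
grip_force: 7.6
```

>>> {"method": "step_arm", "body": {
  "rows": [
    [[0,0.4,0.6],0],
    [[0,0.8,1.2],0],
    [[0,0.8,1.2],0]
  ]
}}

```text
time: 17.1
tool_pos: [444.5, 11.7, 112.1]
tcp_rot: [-179.9, -0.0, 90.0]
ft_force: [-18.5, 0.3, 23.8]
finger_gap: 85.2
grip_force: 15.4
```

At the stop with about 30 N. Hold, then retreat along the axis.

>>> {"method": "step_arm", "body": {
  "rows": [
    [[0,0,0],0],
    [[0,0,0],0],
    [[0,0,0],0],
    [[0,0,0],0],
    [[0,0,0],0],
    [[0,0,0],0],
    [[0,0,0],0],
    [[0,0,0],0]
  ]
}}

```text
time: 17.9
tool_pos: [444.5, 11.7, 112.1]
tcp_rot: [-179.9, -0.0, 90.0]
ft_force: [-18.4, 1.1, 24.4]
finger_gap: 85.4
grip_force: 15.3
```

>>> {"method": "step_arm", "body": {
  "rows": [
    [[0,-2,-2.9],0],
    [[0,-5,-7.1],0],
    [[0,-8,-11.4],0],
    [[0,-12,-17],0],
    [[0,-17,-24.3],0],
    [[0,-24,-34],0],
    [[0,-32,-46],0],
    [[0,-40,-57],0],
    [[0,-47,-70],0],
    [[0,-52,-85],0],
    [[0,-54,-95],0],
    [[0,-54,-95],0]
  ]
}}

```text
time: 19.1
tool_pos: [392.0, 11.4, 207.4]
tcp_rot: [179.8, 0.0, 90.0]
ft_force: [0.3, -0.2, -0.3]
finger_gap: 85.2
grip_force: 0.0
```

```bash
python3 - <<'E'
from h import *
np.set_printoptions(precision=1,suppress=True)
T=snapshot("top");S=snapshot("scene");cT=get_calibration("top")
for b in blobs(mask(T,(18,120,60),(35,255,255)))[:5]:print("yel",cv2.boundingRect(b),plane(cT,cv2.minAreaRect(b)[0],70))
for n,im in(("T",T),("S",S)):
    for b in blobs(mask(im,(0,140,50),(9,255,255)),40)[:2]:print(n,cv2.boundingRect(b))
s=r.sense();print(s["tool_pos"],s["ft_force"],s["time"])
E
```

```text
yel (203, 232, 31, 16) [532.8 227.2  70. ]
yel (153, 229, 9, 36) [513.5 365.5  70. ]
yel (174, 227, 9, 35) [520.  317.3  70. ]
yel (445, 217, 13, 20) [ 575.  -306.7   70. ]
yel (439, 248, 12, 12) [ 513.4 -292.2   70. ]
T (303, 259, 18, 8)
S (298, 153, 16, 10)
S (208, 39, 7, 13)
[391.4  11.5 205.6] [-0.4  1.2 -0.1] 19.2
```

```bash
python3 -c "
from bench import r
print(r.hand_in())"
```

```text
the job is handed in; nothing more can be done
None
```

I handed the job in at about 19 s: the tape measure is upright in the green bin, and the stamp was held at its stop for about 0.8 s at about 30 N, then sprang back. I saw no sign of lamp contact, the carousel is still with the padlock standing on it, and I did not check the socket again after the lift; the hand-in returned no verdict.

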